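# Meter brass collars from a tipping bin

## Robot

A 6-joint arm with a two-finger parallel gripper is mounted at the origin on the work surface. World frame = base frame: x ahead of the robot, y to its left, z up, the work surface at z = 0. Lengths are in m, angles in rad, forces in N, time in s.
With the tool pointing down it reaches from about 0.25 to 0.775 m from the base axis. Payload 4 kg.
Tool frame: the origin (TCP) lies midway between the tips of the shut fingers; the grasp point (between the pads) lies 19 mm behind it (robot.tcp_to_grasp is the distance from the TCP to the grasp point, in m); x points along the fingers, y is the direction in which the jaws open and shut, and the axes are right-handed (so a half turn about x gives the same grasp; the last joint's range is limited). The gripper opens to 94 mm and grips with 3 to 60 N. Pads are 16 mm wide; open, the fingers measure 119 mm over their backs; the gripper's body (75 mm by 177 mm) begins 78 mm behind the grasp point.
Start: joints at [-1.375, 0.087, 1.371, -0, 1.684, -0.103], TCP at [0.162, -0.526, 0.172] pointing down, gripper open.
Joint ranges: [-3.1, 3.1], [-0.76, 2.03], [0.27, 2.55], [-1.08, 4.22], [0.17, 2.65], [-2.57, 2.57]. Speed limits (rad/s): [2.79, 2.79, 3.14, 3.14, 3.14, 3.14].

## Interface

Orientations are given as [roll, pitch, yaw] about the fixed x, y, z axes, in that order (R = Rz(yaw) Ry(pitch) Rx(roll)).
In Python, from bench import robot gives the robot as it stands.
- The arm moves only by the tool send_rows, never from a script. Its argument "increments" is a list of rows, each a list of 5 numbers: the opening, from -1 (shut) to 1 (fully open), so that 0 is half open, then the shift along the tool's x, y, z in m, then the turn about the tool's x in rad. In form: [[hand, tx, ty, tz, roll], ...]. A call has 1 to 5 rows; each row is the pose to reach, as a shift and turn from the pose commanded when the call began, along the tool's axes at that moment; what a row does not reach only later rows make up. A row lasts 1/12 s, in which the tool goes at most 41.7 mm and 7.16 degrees, less where a joint would pass 70% of its speed; a pose out of reach is approached as far as the arm can. A call with a gripper value outside its range is refused whole. The fingers move at their own pace and stop on an object; the grip force is fixed at half the most. Time passes only in rows, so rows that repeat a pose let the fingers close. It gives the time, the measured TCP pose, the force and the opening at its end, in the units of the state.
- robot.get_obs(): the state, without advancing time (a new reading comes with each control period).
- robot.snapshot(name): name is "scene" or "top" or "wrist"; returns a dict with "image" (420x560x3 uint8, red, green, blue), "intrinsics" (3x3 intrinsics, pixels), "k1" (the pictures are not rectified: a ray, as slopes to the right and down, at radius r is drawn at 1 + k1 r^2 times it, then the intrinsics apply), "world_from_camera" (4x4, takes a point from camera to world coordinates). Camera axes: x right, y down, z forward; pixel columns grow to the right and rows downward; lengths in m; the calibration is good to about 2 mm. A picture is of the moment at which its call begins. There is no depth.
- robot.close_job(): hands the job in, once; it reports no verdict.
The state is a dict: "time": time; "joint_positions": joint angles; "qvel": joint speeds; "joint_torque": joint torques, N m; "tool_pos": TCP position; "ee_rot": TCP orientation; "wrist_force": force on the tool from outside, world axes, zero at the start; "wrist_torque": the same for the moment, N m; "width": finger opening in m.
Only numpy, scipy, OpenCV 4.12 (cv2) and the standard library are available. Lean on these libraries where they do the work, as an engineer would, in place of code of your own. Each camera call takes 0.05 s, during which the arm holds its last target.

## Task

Lift the red bar of the bin with the brass collars and tip it slowly until the first collar slides, then hold it still at that angle while two or three collars run out into its catch tray. Then lower the bin back down onto its rest and let go, with the other brass collars still inside; do not tip the bin of black collars.

Things in the scene. Friction and masses are not known exactly. Their poses are not given: they have to be found in the camera images.
- brass_bin (a joint): Hinge of the brass collars' tipping bin: 0 = down on its rest, grows to 1.0 rad as the rear end is lifted. A white open-topped chute 160 mm long, 40 mm wide, open mouth at the front (away from the robot), red bar at the rear. About 0.35 kg; swings freely, falls back if let go. Collars begin to slide at a tilt that differs from run to run (0.2 to 0.5 rad).
- black_bin (a joint): Hinge of the other, identical tipping bin, which holds black plastic collars and stands beside the first (left or right of it): 0 = down on its rest. Leave it down.
- brass_bar (a point): Middle of the red round bar at the rear of the brass bin, 10 mm thick, 70 mm free between its side arms, 117 mm above the table when down; 40 mm free ahead of it to the bin's rear wall, open behind and above. Axes tilt with the bin: x from the bar to the mouth, y along the bar, z up. Hinge axis: parallel to y, 205 mm forward (+x), 45 mm below (-z). Mouth edge: 205 mm forward, 39 mm below.
- brass_tray (a point): Centre of the floor of the steel catch tray fixed on the same stand under the mouth of the brass bin: inside 148 mm (x, away from the robot) by 90 mm (y), with a steep slide plate under the mouth leading down to its flat floor, 10 mm above the table, side walls 30 mm, far wall 41 mm above its floor.
- collar1_mid (a point): Centre of the first (nearest the open mouth) of the five loose brass collars lying in single file in the bin: a flat round disc 28 mm across and 14 mm thick, 60 g, z its own axis. It lies on the front 90 mm of the bin floor, a ramp that slopes 12 degrees down to the mouth.
- collar2_mid (a point): Centre of the second of the five loose brass collars lying in single file in the bin: a flat round disc 28 mm across and 14 mm thick, 60 g, z its own axis. It lies on the front 90 mm of the bin floor, a ramp that slopes 12 degrees down to the mouth.
- collar3_mid (a point): Centre of the third of the five loose brass collars lying in single file in the bin: a flat round disc 28 mm across and 14 mm thick, 60 g, z its own axis. It lies on the front 90 mm of the bin floor, a ramp that slopes 12 degrees down to the mouth.
- collar4_mid (a point): Centre of the fourth of the five loose brass collars lying in single file in the bin: a flat round disc 28 mm across and 14 mm thick, 60 g, z its own axis. It lies on the level rear part of the bin floor and so slides only at about 0.2 rad more tilt than those on the ramp ahead.
- collar5_mid (a point): Centre of the fifth (nearest the rear wall) of the five loose brass collars lying in single file in the bin: a flat round disc 28 mm across and 14 mm thick, 60 g, z its own axis. It lies on the level rear part of the bin floor and so slides only at about 0.2 rad more tilt than those on the ramp ahead.

How it is judged:
By the outcome, as a careful person would: the job done as asked, in the order asked, and still so for the second after the job is handed in, with the robot touching nothing.
It also fails if it takes over 45 s, if anything falls off the work surface, if the arm or the gripper's body presses on something with over 40 N, if the wrist force passes 120 N, or if a joint passes its speed limit or range.

## Working session

There is one attempt and no reset: what is moved stays moved. The work goes in short steps, Python scripts to look and compute and a tool call to move; the robot and the scene stay as the last step left them, time stands still between calls to the robot, and variables do not carry over. Pictures are saved under pics/ and viewed, and the job is handed in when it is done.

Besides the shell and the picture viewer there is one more tool, called after ">>>" as a command line: name --pt "numbers of a row" for each row, then --argument value for the rest. send_rows: Moves the arm, as the interface text tells. Its arguments: {"type":"object","properties":{"increments":{"type":"array"}},"required":["increments"]}

```bash
ls; mkdir -p pics; cat > h.py <<'E'
import numpy as np, cv2
from bench import robot
from scipy.spatial.transform import Rotation as R
def snap(cam,name):
    s=robot.snapshot(cam); cv2.imwrite(f'pics/{name}.png',cv2.cvtColor(s['image'],cv2.COLOR_RGB2BGR))
    np.savez(f'pics/{name}.npz',**{k:np.array(v) for k,v in s.items()}); return s
def load(name): return dict(np.load(f'pics/{name}.npz'))
def ray(s,u,v):
    K=s['intrinsics'];k=float(s['k1'])
    d=cv2.undistortPoints(np.array([[[u,v]]],float),K,np.array([k,0,0,0]))[0,0]
    T=s['world_from_camera']; return T[:3,3],T[:3,:3]@np.array([d[0],d[1],1])
def atz(s,u,v,z):
    o,d=ray(s,u,v); return o+d*(z-o[2])/d[2]
def proj(s,p):
    T=np.linalg.inv(s['world_from_camera']);c=T[:3,:3]@np.array(p)+T[:3,3]
    q,_=cv2.projectPoints(c.reshape(1,1,3),np.zeros(3),np.zeros(3),s['intrinsics'],np.array([float(s['k1']),0,0,0]));return q[0,0]
def obs():
    o=robot.get_obs(); print({k:np.round(v,4).tolist() for k,v in o.items() if k in('time','joint_positions','tool_pos','ee_rot','wrist_force','width')}); return o
E
python3 - <<'E'
from h import *
obs()
for c in('scene','top','wrist'): 
    s=snap(c,c+'0')
E
```

```text
pics
{'time': 0.0, 'joint_positions': [-1.3751, 0.088, 1.3723, 0.0, 1.6836, -0.1031], 'tool_pos': [0.1618, -0.525, 0.1705], 'ee_rot': [-1.6784, 1.5685, 1.762], 'wrist_force': [0.3316, 0.6033, 0.6595], 'width': 0.0938}
```

View pics/scene0.png

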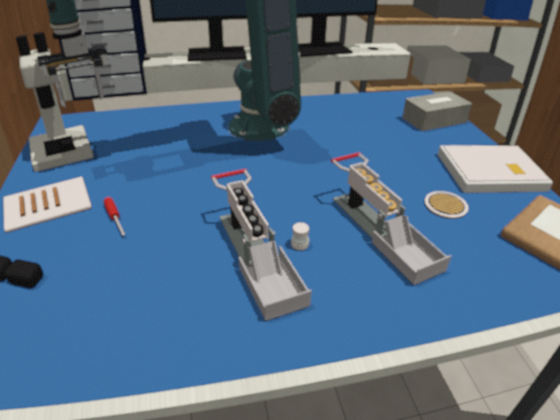

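View pics/top0.png

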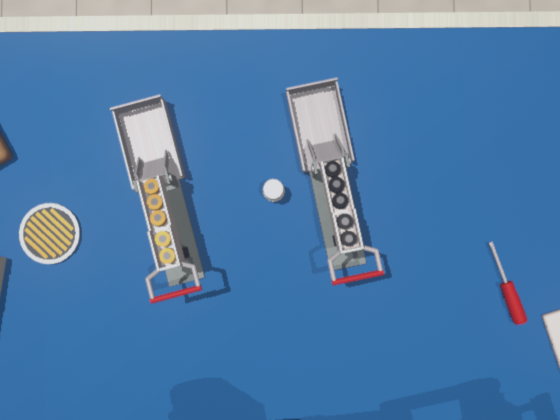

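View pics/wrist0.png

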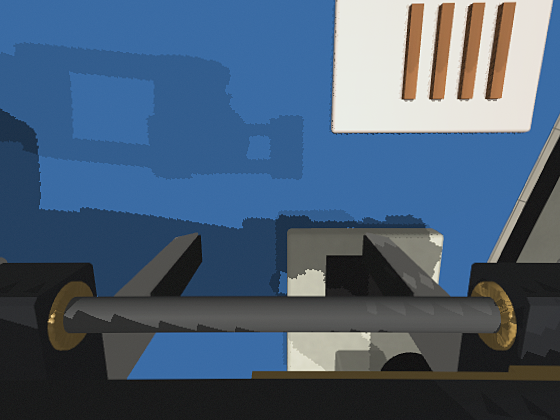

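The brass bin is the left one in the top view, with its bar running from about (151,299) to (200,288). The black bin's bar is at about (333,282) to (383,273).

```bash
python3 - <<'E'
from h import *
def red(s,box):
    im=s['image'].astype(int);m=(im[...,0]>120)&(im[...,1]<70)&(im[...,2]<80)
    x0,y0,x1,y1=box;mm=np.zeros_like(m);mm[y0:y1,x0:x1]=m[y0:y1,x0:x1]
    v,u=np.nonzero(mm);p=np.c_[u,v].astype(float);c=p.mean(0);_,_,V=np.linalg.svd(p-c);t=(p-c)@V[0]
    return c,c+V[0]*t.min(),c+V[0]*t.max(),len(u)
st=load('top0');ss=load('scene0')
for s,b in((st,(130,270,215,310)),(ss,(325,145,375,170))):
    r=red(s,b);print(np.round(r[0],1),np.round(r[1],1),np.round(r[2],1),r[3])
    for q in r[:3]: print(np.round(atz(s,*q,.120),4))
    print('cam',s['world_from_camera'][:3,3].round(3))
# tray/mouth
for n,q in {'trayfarL':(112,107),'trayfarR':(161,97)}.items(): print(n,atz(st,*q,.05).round(4))
for q in [(152,186),(154,202),(157,218),(163,239),(167,256)]: print('col',atz(st,*q,.11).round(4))
# triangulate centre
o1,d1=ray(st,*red(st,(130,270,215,310))[0]);o2,d2=ray(ss,*red(ss,(325,145,375,170))[0])
A=np.c_[d1,-d2];x=np.linalg.lstsq(A,o2-o1,rcond=None)[0];print(o1+d1*x[0],o2+d2*x[1])
for c in ('scene0','top0'):
    im=cv2.imread(f'pics/{c}.png'); 
    im=im[145:285,320:460] if c[0]=='s' else im[90:310,100:220]
    cv2.imwrite(f'pics/{c}z.png',cv2.resize(im,None,fx=2.7 if c[0]=='t' else 4,fy=2.7 if c[0]=='t' else 4,interpolation=cv2.INTER_CUBIC))
E
```

```text
[175.6 293.7] [200.  287.1] [150.8 300.4] 205
[0.4487 0.1547 0.12  ]
[0.4595 0.1136 0.12  ]
[0.4377 0.1965 0.12  ]
cam [ 0.549 -0.032  1.014]
[346.3 157. ] [357.  154.2] [336.2 159.6] 40
[0.4545 0.1564 0.12  ]
[0.4455 0.1892 0.12  ]
[0.4628 0.126  0.12  ]
cam [ 1.361 -0.221  0.681]
trayfarL [0.7839 0.2885 0.05  ]
trayfarR [0.8018 0.1978 0.05  ]
col [0.6316 0.1982 0.11  ]
col [0.6041 0.1946 0.11  ]
col [0.5766 0.1893 0.11  ]
col [0.5406 0.1788 0.11  ]
col [0.5116 0.1718 0.11  ]
[0.44827283 0.15551341 0.11618518] [0.4492207  0.15858491 0.1167192 ]
```

View pics/scene0z.png

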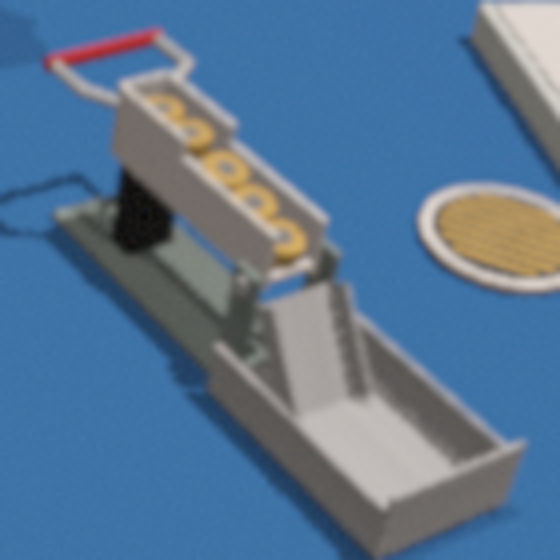

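View pics/top0z.png

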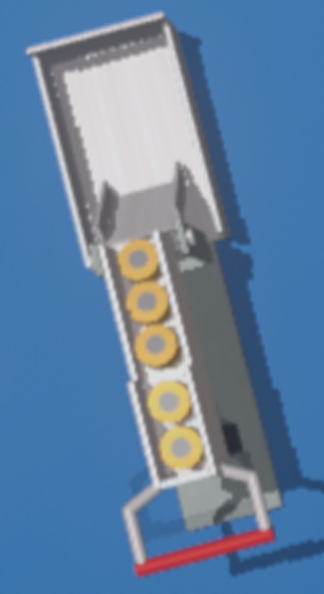

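```bash
cat >> h.py <<'E'
def plan(target,yawy,o=None):
    """shift in tool axes to TCP target; turn so tool y is along yaw yawy (mod pi)"""
    o=o or robot.get_obs(); Rt=R.from_euler('xyz',o['ee_rot']).as_matrix()
    d=Rt.T@(np.array(target)-o['tool_pos'])
    # turn about tool x: new y = cos a*y+ sin a*z
    w=np.array([np.cos(yawy),np.sin(yawy),0]); a=np.arctan2(w@Rt[:,2],w@Rt[:,1])
    a=[a,a+np.pi if a<0 else a-np.pi]
    print('axes',Rt.T.round(3).tolist(),'shift',d.round(4),'turn',np.round(a,4)); return d,a
E
python3 - <<'E'
from h import *
from scipy.optimize import least_squares
st=load('top0');ss=load('scene0')
# fit bin frame using bar ends (top), collar centres on bin centreline, tray far corners(top; scene)
def P(b,x,y,z):
    c,s=np.cos(b[2]),np.sin(b[2]); return np.array([b[0]+c*x-s*y,b[1]+s*x+c*y,.117+z])
def f(b):
    r=[]
    for y,q in((-.035-.005,(200,288)),(.04,(151,299.5))): r+=list(.5*(proj(st,P(b,0,y,0))-q))
    r+=list(proj(st,P(b,0,0,0))-(175.6,293.7)); r+=list(proj(ss,P(b,0,0,0))-(346.3,157))
    # tray far corners: mean of both, top of wall z=.051
    ml=(proj(st,b3(b,b[3],.047)),proj(st,b3(b,b[3],-.047)))
    r+=list(ml[0]-(111.5,108))+list(ml[1]-(161.5,97))
    return r
def b3(b,x,y): return P(b,x,y,-.066)
s=least_squares(f,[.449,.155,.22,.36]);print(s.x.round(4),np.round(s.fun,1))
print('near tool plan');plan([.449,.155,.2],s.x[2])
b=s.x
print(proj(st,P(b,.205,0,-.039)))
for q in [(152,186),(154,202),(157,218),(163,239),(167,256)]:
    p=atz(st,*q,.1);c,n=np.cos(b[2]),np.sin(b[2]);d=p[:2]-b[:2];print((c*d[0]+n*d[1]).round(4),(-n*d[0]+c*d[1]).round(4))
E
```

```text
[0.4485 0.1563 0.2462 0.3539] [-1.  -0.2  0.6 -0.  -0.5 -0.1 -0.9 -0.2  0.5  0.8 -0.2 -0.9]
near tool plan
axes [[-0.0, 0.002, -1.0], [0.294, -0.956, -0.002], [-0.956, -0.294, -0.0]] shift [-0.0282 -0.5655 -0.4747] turn [-1.5182  1.6234]
[152.06146492 178.82964261]
0.1893 -0.0018
0.1614 0.0015
0.1331 0.003
0.0952 0.0016
0.0651 0.0019
```

>>> send_rows --pt "-0.1 -0.03 -0.02 -0.017 -0.1" --pt "-0.1 -0.05 -0.05 -0.042 -0.2" --pt "-0.1 -0.05 -0.08 -0.067 -0.3" --pt "-0.1 -0.05 -0.11 -0.092 -0.4" --pt "-0.1 -0.05 -0.14 -0.117 -0.5"

```text
time: 0.57
tool_pos: [0.2328, -0.3559, 0.2219]
ee_rot: [1.479, 1.57, -0.86]
wrist_force: [1.3, 0.0, -0.0]
width: 0.0645
```

```bash
python3 - <<'E'
from h import *
obs();plan([.4485,.1563,.22],.24)
E
```

```text
{'time': 0.5667, 'joint_positions': [-1.1251, -0.1983, 1.5437, 0.0002, 1.7954, -0.3572], 'tool_pos': [0.2328, -0.3559, 0.2219], 'ee_rot': [1.479, 1.57, -0.8597], 'wrist_force': [1.3137, 0.0281, -0.0486], 'width': 0.0645}
axes [[0.001, -0.001, -1.0], [0.719, -0.695, 0.001], [-0.695, -0.719, 0.0]] shift [ 0.0017 -0.2007 -0.5183] turn [-1.0079  2.1337]
```

>>> send_rows --pt "-0.1 0 -0.013 -0.034 -0.1" --pt "-0.1 0 -0.026 -0.068 -0.2" --pt "-0.1 0 -0.04 -0.103 -0.3" --pt "-0.1 0 -0.054 -0.139 -0.4" --pt "-0.1 0 -0.068 -0.175 -0.5"

```text
time: 0.98
tool_pos: [0.3059, -0.1828, 0.2215]
ee_rot: [1.3, 1.57, -0.539]
wrist_force: [1.0, -0.4, 0.6]
width: 0.0424
```

```bash
python3 - <<'E'
from h import *
obs();plan([.4485,.1563,.22],.24)
E
```

```text
{'time': 0.9833, 'joint_positions': [-0.6982, -0.3574, 1.6652, 0.0001, 1.8334, -0.4302], 'tool_pos': [0.3059, -0.1828, 0.2215], 'ee_rot': [1.2999, 1.5704, -0.5389], 'wrist_force': [0.9983, -0.3542, 0.612], 'width': 0.0424}
axes [[0.0, -0.0, -1.0], [0.964, -0.265, 0.0], [-0.265, -0.964, 0.0]] shift [ 0.0015  0.0477 -0.3648] turn [-0.508   2.6336]
```

>>> send_rows --pt "-0.1 0 0.005 -0.037 -0.1" --pt "-0.1 0 0.01 -0.075 -0.2" --pt "-0.1 0 0.015 -0.113 -0.3" --pt "-0.1 0 0.02 -0.151 -0.4" --pt "-0.1 0 0.025 -0.19 -0.508"

```text
time: 1.4
tool_pos: [0.3811, -0.0064, 0.2216]
ee_rot: [0.737, 1.57, -0.593]
wrist_force: [0.2, -1.5, -0.4]
width: 0.0422
```

```bash
python3 - <<'E'
from h import *
obs();plan([.4485,.1563,.22],.24)
E
```

```text
{'time': 1.4, 'joint_positions': [-0.1655, -0.2997, 1.6236, -0.0003, 1.817, -0.4066], 'tool_pos': [0.3811, -0.0064, 0.2216], 'ee_rot': [0.7373, 1.5701, -0.5926], 'wrist_force': [0.1685, -1.4734, -0.389], 'width': 0.0422}
axes [[0.001, -0.0, -1.0], [0.971, 0.239, 0.0], [0.239, -0.971, 0.001]] shift [ 0.0016  0.1043 -0.1419] turn [ 1.0000e-03 -3.1406e+00]
```

>>> send_rows --pt "-0.1 0 0.022 -0.03 0" --pt "-0.1 0 0.045 -0.06 0" --pt "-0.1 0 0.068 -0.092 0" --pt "-0.1 0 0.09 -0.122 0" --pt "-0.1 0 0.104 -0.142 0"

```text
time: 1.82
tool_pos: [0.4492, 0.1572, 0.2209]
ee_rot: [-2.343, 1.57, 2.609]
wrist_force: [0.4, -0.6, 0.0]
width: 0.0422
```

```bash
python3 - <<'E'
from h import *
obs();plan([.4485,.1563,.22],.24)
s=snap('wrist','w1');t=snap('top','t1')
print(proj(s,[.4485,.1563,.117]))
im=t['image'][100:320,80:300];cv2.imwrite('pics/t1z.png',cv2.resize(im[...,::-1],None,fx=2.5,fy=2.5))
E
```

```text
{'time': 1.8167, 'joint_positions': [0.2169, -0.0825, 1.4442, 0.0008, 1.7807, -0.0216], 'tool_pos': [0.4492, 0.1572, 0.2209], 'ee_rot': [-2.3426, 1.5697, 2.6086], 'wrist_force': [0.3547, -0.5643, 0.018], 'width': 0.0422}
axes [[-0.001, 0.001, -1.0], [0.972, 0.236, -0.001], [0.236, -0.972, -0.001]] shift [ 0.0009 -0.0009  0.0008] turn [-1.3000e-03  3.1403e+00]
[280.88482868 200.92087385]
```

View pics/w1.png

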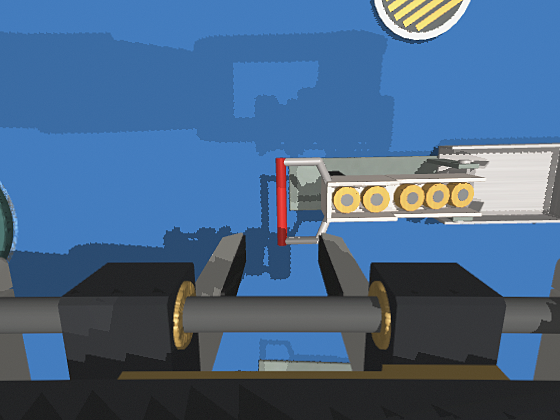

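View pics/t1z.png

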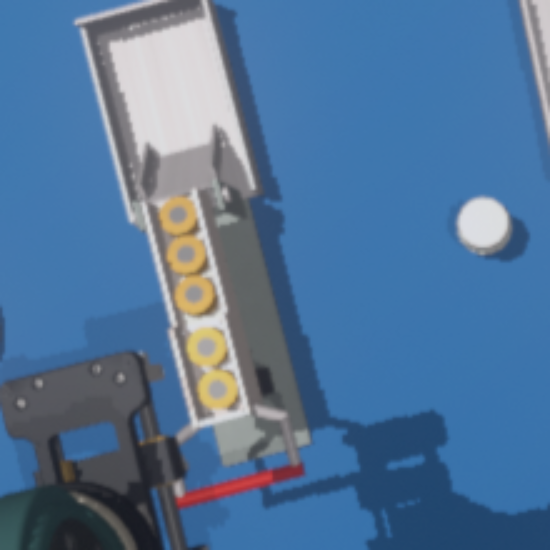

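The wrist view shows the bar at column 281, rows 158–243, within a pixel of the predicted (280.9, 200.9) and aligned with the jaws. I'm descending now.

>>> send_rows --pt "-0.1 0.03 -0.001 0.001 0" --pt "-0.1 0.06 -0.001 0.001 0" --pt "-0.1 0.09 -0.001 0.001 0" --pt "-0.1 0.112 -0.001 0.001 0" --pt "-0.1 0.123 -0.001 0.001 0"

```text
time: 2.33
tool_pos: [0.4455, 0.1514, 0.0949]
ee_rot: [-1.502, 1.564, -2.838]
wrist_force: [0.0, -0.6, -1.0]
width: 0.0425
```

```bash
python3 - <<'E'
from h import *
obs()
s=snap('wrist','w2');t=snap('scene','s2')
im=t['image'][100:300,300:480];cv2.imwrite('pics/s2z.png',cv2.resize(im[...,::-1],None,fx=3,fy=3))
E
```

```text
{'time': 2.3333, 'joint_positions': [0.2074, -0.0569, 1.6696, -0.0006, 1.5353, -0.0276], 'tool_pos': [0.4455, 0.1514, 0.0949], 'ee_rot': [-1.5022, 1.5644, -2.8379], 'wrist_force': [0.0137, -0.5799, -1.0401], 'width': 0.0425}
```

View pics/w2.png

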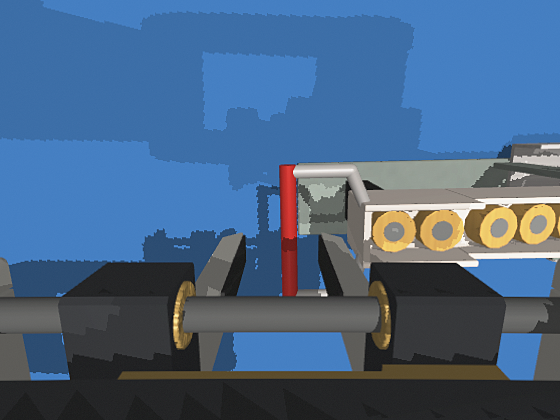

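View pics/s2z.png

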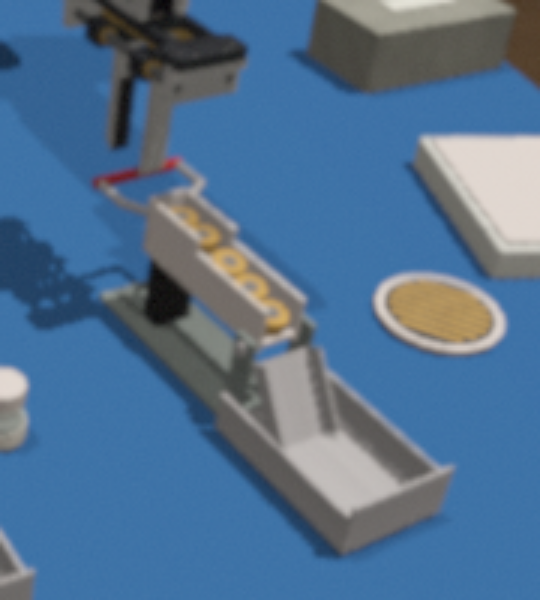

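>>> send_rows --pt "-0.1 0 0 0 0" --pt "-0.1 0 0 0 0"

```text
time: 2.6
tool_pos: [0.4495, 0.1528, 0.1008]
ee_rot: [1.487, 1.567, 0.152]
wrist_force: [-0.0, -0.0, 0.1]
width: 0.0423
```

```bash
python3 - <<'E'
from h import *
obs();plan([.4485,.1563,.098],.24)
t=snap('scene','s3');w=snap('wrist','w3')
print(proj(t,[.4485,.1563,.117]),proj(w,[.4485,.1563,.117]))
o=robot.get_obs();Rt=R.from_euler('xyz',o['ee_rot']).as_matrix()
for y in(-.021,-.034,.021,.034): print(y,proj(t,o['tool_pos']+Rt@[0,y,0]),proj(w,o['tool_pos']+Rt@[0,y,0]))
im=t['image'][100:200,300:420];cv2.imwrite('pics/s3z.png',cv2.resize(im[...,::-1],None,fx=6,fy=6,interpolation=2))
E
```

```text
{'time': 2.6, 'joint_positions': [0.2084, -0.0592, 1.6599, -0.0002, 1.5372, -0.0272], 'tool_pos': [0.4495, 0.1528, 0.1008], 'ee_rot': [1.4872, 1.5672, 0.1519], 'wrist_force': [-0.0378, -0.0305, 0.1037], 'width': 0.0423}
axes [[0.004, 0.001, -1.0], [0.972, 0.233, 0.004], [0.233, -0.972, 0.0]] shift [ 0.0028 -0.0002 -0.0036] turn [-0.0044  3.1372]
[345.41482068 156.81768578] [281.1766519  232.28539488]
-0.021 [339.48088042 158.75341873] [251.03803193 230.08141184]
-0.034 [336.9079058  156.48942869] [232.14745415 230.10419944]
0.021 [348.08100854 166.33119662] [312.04452447 230.02347255]
0.034 [350.83523912 168.76141959] [330.94227157 230.01037402]
```

View pics/s3z.png

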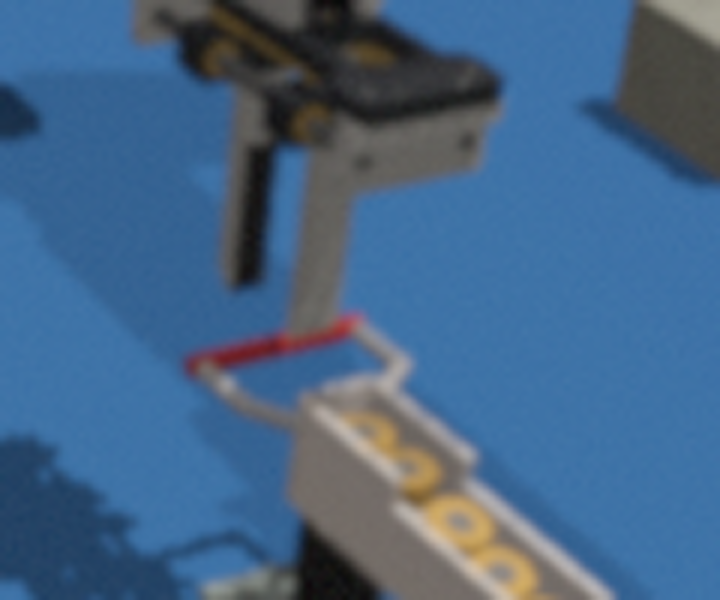

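View pics/w3.png

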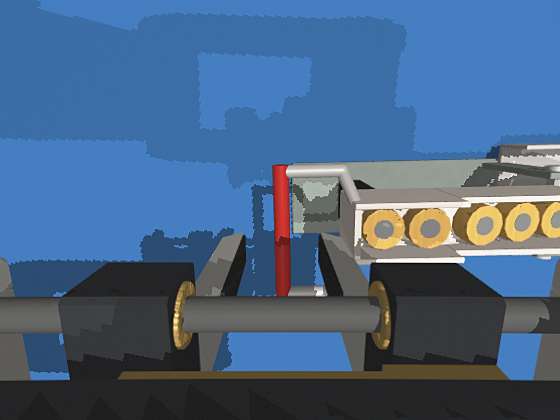

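```bash
python3 - <<'E'
from h import *
b=[.4485,.1563,.246]
for n in('w1','w3'):
    w=load(n);T=w['world_from_camera'];print(n,'cam',T[:3,3].round(4),'fwd',T[:3,2].round(3),w['intrinsics'][0,0])
    for z in(.117,.1,.08):
        print(z,[proj(w,[b[0]-np.sin(b[2])*y,b[1]+np.cos(b[2])*y,z]).round(1).tolist() for y in(-.04,.04)])
    im=w['image'].astype(int);m=(im[...,0]>100)&(im[...,1]<60)&(im[...,2]<60);m[:,:200]=0;m[:,340:]=0;v,u=np.nonzero(m);print(v.min(),v.max(),u[v==v.min()].mean(),u[v==v.max()].mean())
    r=v==190;print('width',u[r])
# gripper scene prediction along front finger at s3
t=load('s3')
tp=np.array([.4495,.1528,.1008]);ax=np.array([.972,.236,0])
for dz in(0,.02,.04,.06,.08): print(dz,proj(t,tp+ax*.034+[0,0,dz]),proj(t,tp-ax*.034+[0,0,dz]))
t=load('scene0');print(proj(t,[.1618,-.525,.1705]),proj(t,[.1618,-.525,.27]))
E
```

```text
w1 cam [0.4342 0.2201 0.4347] fwd [ 0.052 -0.219 -0.974] 323.8316005919056
0.117 [[281.2, 239.0], [280.5, 160.7]]
0.1 [[281.3, 234.0], [280.6, 159.3]]
0.08 [[281.3, 228.7], [280.7, 157.9]]
158 245 280.6 281.0
width [277 278 279 283 284 285]
w3 cam [0.4339 0.2158 0.3147] fwd [ 0.056 -0.219 -0.974] 323.8316005919056
0.117 [[281.9, 289.9], [280.4, 169.4]]
0.1 [[281.8, 278.8], [280.4, 166.7]]
0.08 [[281.7, 267.5], [280.4, 163.9]]
165 295 280.07142857142856 281.5
width [273 274 275 276 277 278 279 280 281 282 283 284 285 286 287 288]
0 [350.75930196 168.79174838] [336.79204418 156.44205199]
0.02 [351.64070037 162.08249036] [337.49187602 149.89884879]
0.04 [352.53627448 155.23496012] [338.20239057 143.22855818]
0.06 [353.44613967 148.24621336] [338.92366151 136.42871438]
0.08 [354.37039205 141.11331057] [339.65574818 129.49686851]
[ 84.57491792 112.61407888] [76.74664849 79.22446389]
```

```bash
python3 - <<'E'
from h import *
print(robot.tcp_to_grasp,[a for a in dir(robot) if a[0]!='_'])
w=load('w3')['image'][180:360,160:400];cv2.imwrite('pics/w3z.png',cv2.resize(w[...,::-1],None,fx=3.3,fy=3.3,interpolation=2))
o=np.array([.4495,.1528,.1008]);ax=np.array([.972,.236,0]);W=load('w3')
for dz in(0,.02,.03,.04,.05,.06): print(dz,[proj(W,o+ax*y+[0,0,dz]).round(0).tolist() for y in(-.034,-.021,.021,.034)])
E
```

```text
0.0188 ['IKError', 'close_job', 'get_obs', 'snapshot', 'tcp_to_grasp']
0 [[232.0, 231.0], [251.0, 230.0], [312.0, 230.0], [331.0, 230.0]]
0.02 [[227.0, 240.0], [248.0, 240.0], [315.0, 239.0], [336.0, 239.0]]
0.03 [[225.0, 245.0], [246.0, 245.0], [317.0, 245.0], [338.0, 245.0]]
0.04 [[222.0, 251.0], [245.0, 251.0], [319.0, 251.0], [341.0, 251.0]]
0.05 [[218.0, 258.0], [243.0, 258.0], [321.0, 257.0], [345.0, 257.0]]
0.06 [[215.0, 265.0], [240.0, 265.0], [323.0, 265.0], [349.0, 264.0]]
```

View pics/w3z.png

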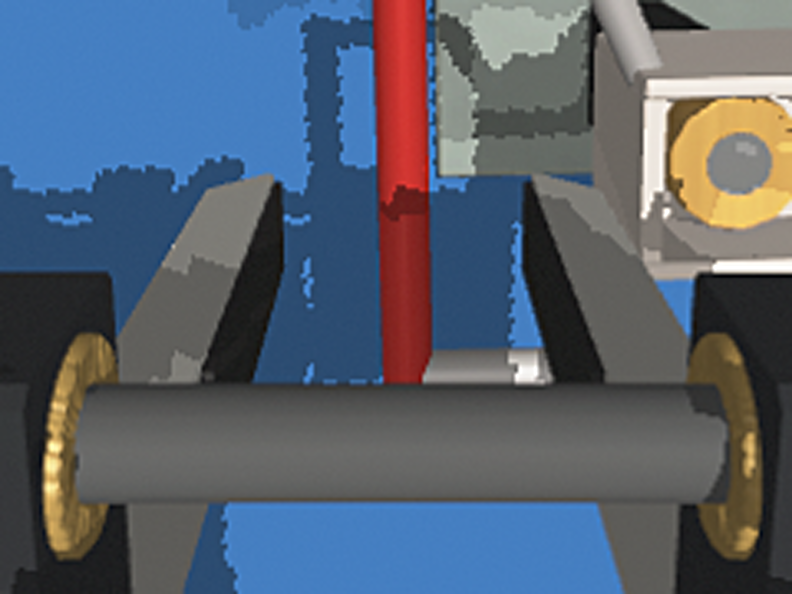

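The fingertips appear about 35 mm above the reported TCP in both views. I'll close partway without touching the bar to see how the tips move.

>>> send_rows --pt "-0.55 0 0 0.002 0" --pt "-0.55 0 0 0.003 0" --pt "-0.55 0 0 0.003 0" --pt "-0.55 0 0 0.003 0" --pt "-0.55 0 0 0.003 0"

```text
time: 3.12
tool_pos: [0.4489, 0.15, 0.0987]
ee_rot: [1.147, 1.571, -0.188]
wrist_force: [0.6, -0.8, 0.2]
width: 0.0216
```

```bash
python3 - <<'E'
from h import *
o=obs();t=snap('scene','s4');w=snap('wrist','w4')
ax=np.array([.97,.24,0])
for dz in(0,.02,.03,.04,.05): print(dz,[proj(w,o['tool_pos']+ax*y+[0,0,dz]).round(0).tolist() for y in(-.0225,-.01,.01,.0225)])
a=cv2.resize(w['image'][180:360,180:380],None,fx=2,fy=2,interpolation=2)
b=cv2.resize(t['image'][120:180,310:380],None,fx=6,fy=6,interpolation=2)
cv2.imwrite('pics/c4.png',np.hstack([a,b[:360,:390]])[...,::-1])
E
```

```text
{'time': 3.1167, 'joint_positions': [0.2026, -0.0584, 1.6633, -0.0, 1.5366, -0.0334], 'tool_pos': [0.4489, 0.15, 0.0987], 'ee_rot': [1.1468, 1.5707, -0.188], 'wrist_force': [0.5673, -0.8439, 0.1697], 'width': 0.0216}
0 [[249.0, 231.0], [267.0, 230.0], [296.0, 230.0], [314.0, 230.0]]
0.02 [[246.0, 240.0], [266.0, 240.0], [298.0, 239.0], [317.0, 239.0]]
0.03 [[244.0, 245.0], [265.0, 245.0], [298.0, 245.0], [319.0, 245.0]]
0.04 [[242.0, 251.0], [264.0, 251.0], [299.0, 251.0], [321.0, 251.0]]
0.05 [[240.0, 258.0], [263.0, 257.0], [300.0, 257.0], [323.0, 257.0]]
```

View pics/c4.png

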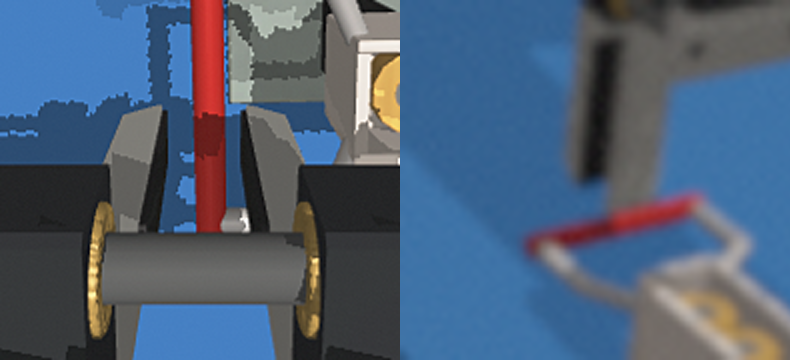

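>>> send_rows --pt "-0.4 0 0 -0.003 0" --pt "-0.4 0.005 0.001 -0.006 0" --pt "-0.4 0.01 0.001 -0.006 0" --pt "-0.4 0.016 0.001 -0.006 0" --pt "-0.4 0.02 0.001 -0.006 0"

```text
time: 3.63
tool_pos: [0.4478, 0.156, 0.0773]
ee_rot: [-1.466, 1.569, -2.8]
wrist_force: [-0.2, -0.2, 0.1]
width: 0.0282
```

```bash
python3 - <<'E'
from h import *
o=obs();t=snap('scene','s5');w=snap('wrist','w5')
a=cv2.resize(w['image'][180:360,180:380],None,fx=2,fy=2,interpolation=2)
b=cv2.resize(t['image'][120:180,310:380],None,fx=6,fy=6,interpolation=2)
cv2.imwrite('pics/c5.png',np.hstack([a,b[:360,:390]])[...,::-1])
E
```

```text
{'time': 3.6333, 'joint_positions': [0.2157, -0.0423, 1.6912, -0.0002, 1.4943, -0.0206], 'tool_pos': [0.4478, 0.156, 0.0773], 'ee_rot': [-1.4655, 1.5691, -2.8], 'wrist_force': [-0.2362, -0.2112, 0.0613], 'width': 0.0282}
```

View pics/c5.png

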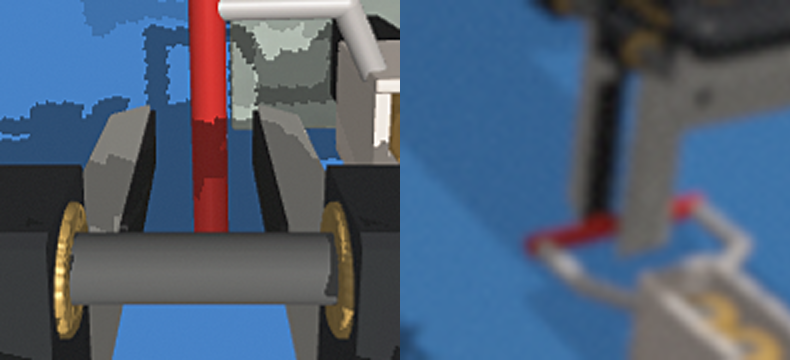

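>>> send_rows --pt "-0.4 0.005 0 0 0" --pt "-0.4 0.01 0 0 0" --pt "-0.4 0.014 0 0 0" --pt "-0.4 0.016 0 0 0"

```text
time: 4.07
tool_pos: [0.448, 0.1559, 0.0618]
ee_rot: [-1.517, 1.57, -2.852]
wrist_force: [0.2, 0.6, 0.5]
width: 0.0277
```

```bash
python3 - <<'E'
from h import *
o=obs();plan([.4485,.1563,.062],.24);t=snap('scene','s6');w=snap('wrist','w6')
a=cv2.resize(w['image'][180:360,180:380],None,fx=2,fy=2,interpolation=2)
b=cv2.resize(t['image'][120:180,310:380],None,fx=6,fy=6,interpolation=2)
cv2.imwrite('pics/c6.png',np.hstack([a,b[:360,:390]])[...,::-1])
E
```

```text
{'time': 4.0667, 'joint_positions': [0.2153, -0.0318, 1.713, -0.0001, 1.4615, -0.0206], 'tool_pos': [0.448, 0.1559, 0.0618], 'ee_rot': [-1.5172, 1.5697, -2.852], 'wrist_force': [0.1828, 0.5627, 0.4822], 'width': 0.0277}
axes [[-0.001, -0.0, -1.0], [0.972, 0.234, -0.001], [0.234, -0.972, 0.0]] shift [-0.0002  0.0006 -0.0003] turn [-0.0041  3.1375]
```

View pics/c6.png

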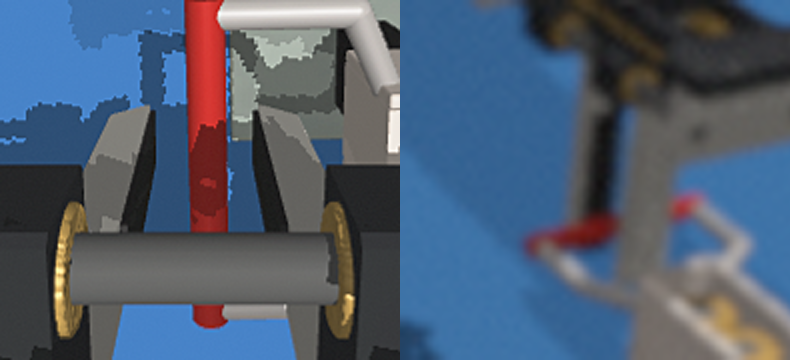

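The bar now sits between the pads with the tips below it. Closing the gripper.

>>> send_rows --pt "-1 0 0 0 0" --pt "-1 0 0 0 0" --pt "-1 0 0 0 0" --pt "-1 0 0 0 0" --pt "-1 0 0 0 0"

```text
time: 4.58
tool_pos: [0.449, 0.1562, 0.063]
ee_rot: [1.482, 1.569, 0.147]
wrist_force: [1.0, 0.4, -0.0]
width: 0.0091
```

```bash
python3 - <<'E'
from h import *
o=obs()
t=snap('scene','s7');b=cv2.resize(t['image'][120:270,310:450],None,fx=4,fy=4,interpolation=2)
cv2.imwrite('pics/c7.png',b[...,::-1])
L=.205;H=.045
for th in np.arange(0,.62,.02):
    print(round(th,2),'up',round((L*np.sin(th)+H*np.cos(th)-H)*1e3,1),'fwd',round((L-L*np.cos(th)+H*np.sin(th))*1e3,1),end=' | ')
E
```

```text
{'time': 4.5833, 'joint_positions': [0.2154, -0.0325, 1.7112, -0.0001, 1.4615, -0.0208], 'tool_pos': [0.449, 0.1562, 0.063], 'ee_rot': [1.4819, 1.5694, 0.1473], 'wrist_force': [1.0042, 0.4073, -0.0239], 'width': 0.0091}
0.0 up 0.0 fwd 0.0 | 0.02 up 4.1 fwd 0.9 | 0.04 up 8.2 fwd 2.0 | 0.06 up 12.2 fwd 3.1 | 0.08 up 16.2 fwd 4.3 | 0.1 up 20.2 fwd 5.5 | 0.12 up 24.2 fwd 6.9 | 0.14 up 28.2 fwd 8.3 | 0.16 up 32.1 fwd 9.8 | 0.18 up 36.0 fwd 11.4 | 0.2 up 39.8 fwd 13.0 | 0.22 up 43.7 fwd 14.8 | 0.24 up 47.4 fwd 16.6 | 0.26 up 51.2 fwd 18.5 | 0.28 up 54.9 fwd 20.4 | 0.3 up 58.6 fwd 22.5 | 0.32 up 62.2 fwd 24.6 | 0.34 up 65.8 fwd 26.7 | 0.36 up 69.3 fwd 29.0 | 0.38 up 72.8 fwd 31.3 | 0.4 up 76.3 fwd 33.7 | 0.42 up 79.7 fwd 36.2 | 0.44 up 83.0 fwd 38.7 | 0.46 up 86.3 fwd 41.3 | 0.48 up 89.6 fwd 43.9 | 0.5 up 92.8 fwd 46.7 | 0.52 up 95.9 fwd 49.5 | 0.54 up 99.0 fwd 52.3 | 0.56 up 102.0 fwd 55.2 | 0.58 up 105.0 fwd 58.2 | 0.6 up 107.9 fwd 61.2 |
```

View pics/c7.png

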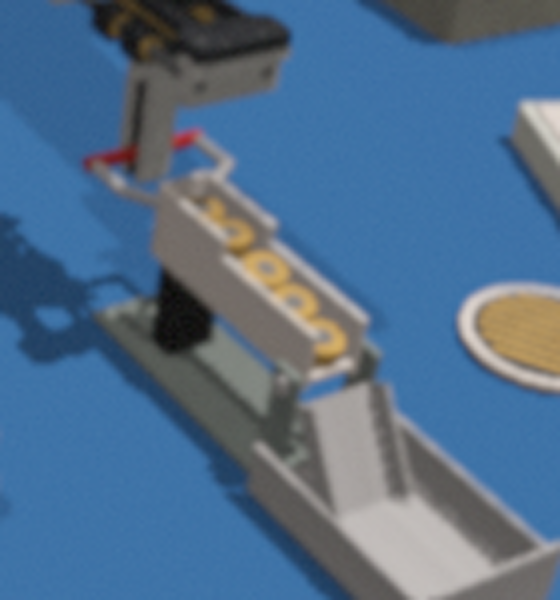

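Gripped: the width reads 9.1 mm on a 10 mm bar. Starting the slow tip.

>>> send_rows --pt "-1 -0.0031 0.0007 0 0" --pt "-1 -0.0062 0.0015 0 0" --pt "-1 -0.0093 0.0023 0 0" --pt "-1 -0.0126 0.0032 0 0" --pt "-1 -0.0162 0.0043 0 0"

```text
time: 5.05
tool_pos: [0.4528, 0.1572, 0.0789]
ee_rot: [2.404, 1.571, 1.07]
wrist_force: [5.2, 1.4, -4.5]
width: 0.009
```

```bash
cat >> h.py <<'E'
def look(i):
    o=obs(); t=snap('scene',f's{i}');w=snap('top',f't{i}')
    b=cv2.resize(t['image'][120:270,320:450],None,fx=3.5,fy=3.5,interpolation=2)
    a=cv2.resize(w['image'][90:300,105:205],None,fx=2.5,fy=2.5,interpolation=2)
    b=b[:525]
    cv2.imwrite(f'pics/c{i}.png',np.hstack([a[:525],b])[...,::-1])
    z=o['tool_pos'][2]-.0625; from scipy.optimize import brentq
    print('tilt~',brentq(lambda h:.205*np.sin(h)+.045*np.cos(h)-.045-z,-.2,1))
E
python3 -c "
from h import *
look(8)"
```

```text
{'time': 5.05, 'joint_positions': [0.2156, -0.0331, 1.6793, 0.0001, 1.4953, -0.0204], 'tool_pos': [0.4528, 0.1572, 0.0789], 'ee_rot': [2.4045, 1.5706, 1.0697], 'wrist_force': [5.179, 1.3859, -4.482], 'width': 0.009}
tilt~ 0.08061633266156039
```

View pics/c8.png

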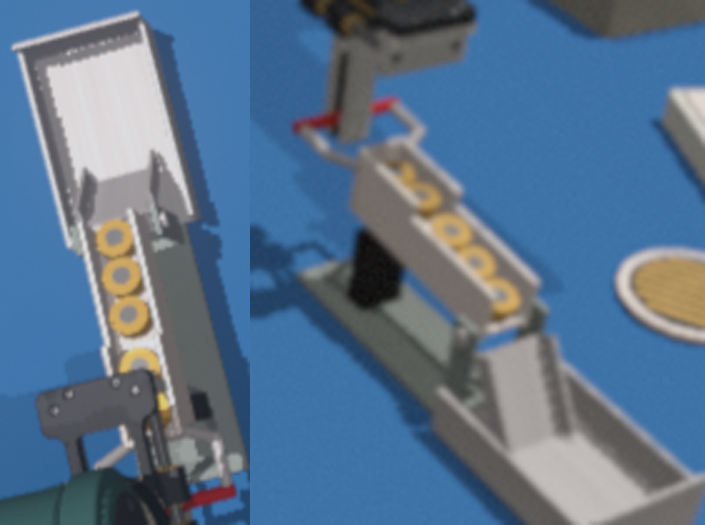

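>>> send_rows --pt "-1 -0.0032 0.0013 0 0" --pt "-1 -0.0064 0.0025 0 0" --pt "-1 -0.0096 0.0037 0 0" --pt "-1 -0.0128 0.0049 0 0" --pt "-1 -0.0158 0.006 0 0"

```text
time: 5.57
tool_pos: [0.458, 0.1585, 0.0948]
ee_rot: [-1.708, 1.57, -3.043]
wrist_force: [2.0, 0.9, -4.0]
width: 0.009
```

```bash
python3 -c "
from h import *
look(9)"
```

```text
{'time': 5.5667, 'joint_positions': [0.216, -0.0294, 1.6432, 0.0001, 1.5289, -0.0201], 'tool_pos': [0.458, 0.1585, 0.0948], 'ee_rot': [-1.7083, 1.5696, -3.043], 'wrist_force': [2.0459, 0.9298, -4.0388], 'width': 0.009}
tilt~ 0.1613339285513851
```

View pics/c9.png

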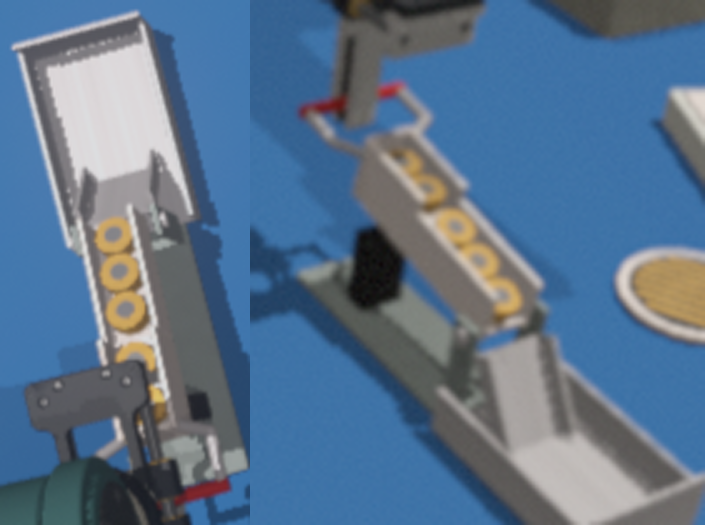

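>>> send_rows --pt "-1 -0.0016 0.0007 0 0" --pt "-1 -0.0031 0.0014 0 0" --pt "-1 -0.0046 0.0021 0 0" --pt "-1 -0.0062 0.0028 0 0" --pt "-1 -0.0077 0.0035 0 0"

```text
time: 6.08
tool_pos: [0.4609, 0.1592, 0.1023]
ee_rot: [-1.69, 1.568, -3.025]
wrist_force: [-2.5, 1.8, -3.1]
width: 0.0089
```

```bash
python3 -c "
from h import *
look(10)"
```

```text
{'time': 6.0833, 'joint_positions': [0.2161, -0.0258, 1.6248, 0.0002, 1.5449, -0.02], 'tool_pos': [0.4609, 0.1592, 0.1023], 'ee_rot': [-1.6899, 1.5685, -3.0245], 'wrist_force': [-2.5212, 1.8218, -3.0769], 'width': 0.0089}
tilt~ 0.19964104354549764
```

View pics/c10.png

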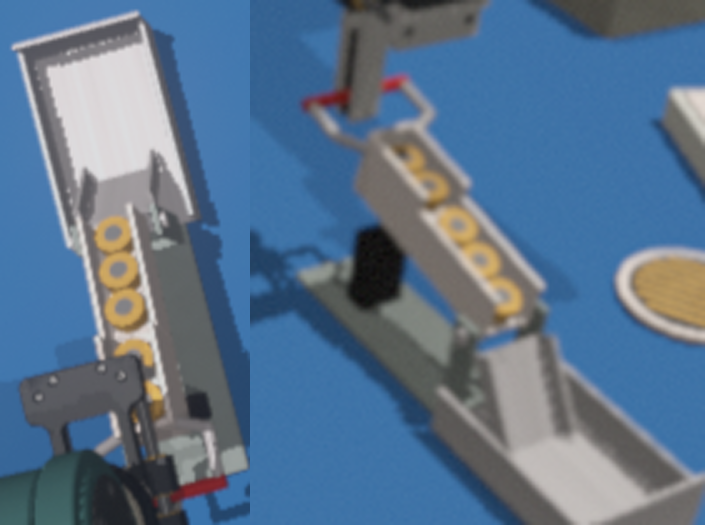

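>>> send_rows --pt "-1 -0.0008 0.0003 0 0" --pt "-1 -0.0016 0.0006 0 0" --pt "-1 -0.0024 0.0009 0 0" --pt "-1 -0.0032 0.0012 0 0" --pt "-1 -0.0039 0.0016 0 0"

```text
time: 6.6
tool_pos: [0.4626, 0.1597, 0.1062]
ee_rot: [-1.741, 1.569, -3.076]
wrist_force: [-5.3, 0.0, -1.7]
width: 0.0092
```

```bash
python3 -c "
from h import *
look(11)"
```

```text
{'time': 6.6, 'joint_positions': [0.2162, -0.0242, 1.6154, 0.0003, 1.5522, -0.0199], 'tool_pos': [0.4626, 0.1597, 0.1062], 'ee_rot': [-1.7412, 1.569, -3.0758], 'wrist_force': [-5.3241, 0.0043, -1.7339], 'width': 0.0092}
tilt~ 0.22000825625623857
```

View pics/c11.png

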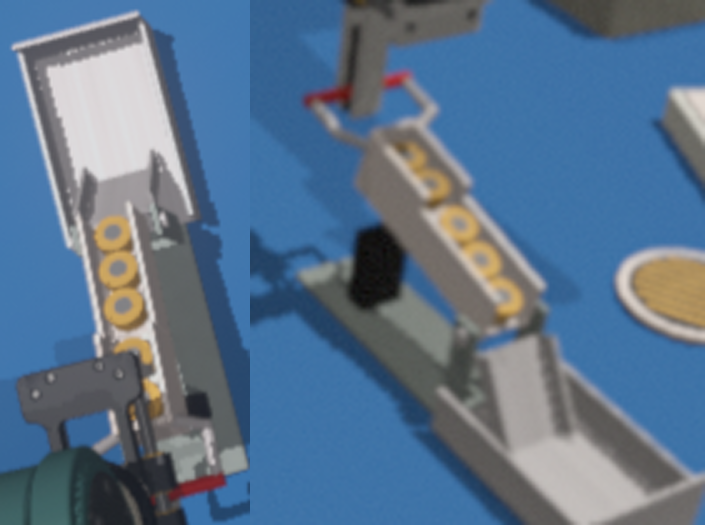

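>>> send_rows --pt "-1 -0.0008 0.0001 0 0" --pt "-1 -0.0016 0.0003 0 0" --pt "-1 -0.0024 0.0005 0 0" --pt "-1 -0.0031 0.0008 0 0" --pt "-1 -0.0038 0.0011 0 0"

```text
time: 7.12
tool_pos: [0.4644, 0.1601, 0.1101]
ee_rot: [-3.113, 1.57, 1.836]
wrist_force: [-4.1, 2.5, -2.6]
width: 0.0087
```

```bash
python3 -c "
from h import *
look(12)"
```

```text
{'time': 7.1167, 'joint_positions': [0.2163, -0.0234, 1.6067, 0.0004, 1.5583, -0.0199], 'tool_pos': [0.4644, 0.1601, 0.1101], 'ee_rot': [-3.113, 1.5704, 1.8355], 'wrist_force': [-4.1194, 2.4539, -2.5849], 'width': 0.0087}
tilt~ 0.24093712483135207
```

View pics/c12.png

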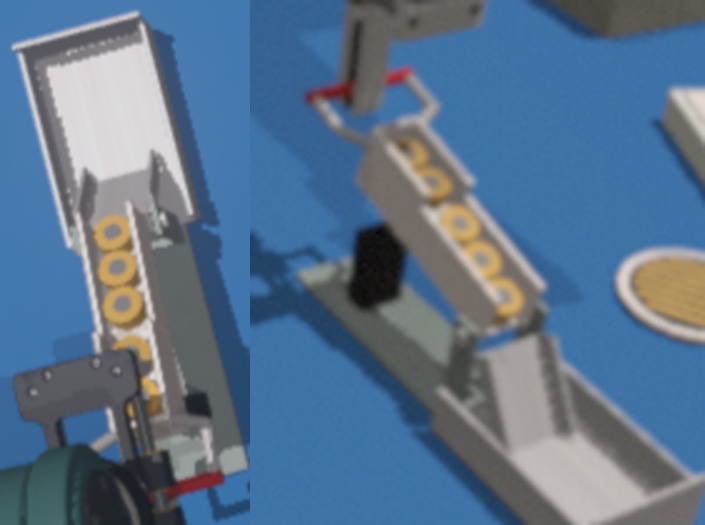

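No sliding yet, so I'm continuing in 0.02 rad steps.

>>> send_rows --pt "-1 -0.0007 0.0003 0 0" --pt "-1 -0.0015 0.0006 0 0" --pt "-1 -0.0023 0.0009 0 0" --pt "-1 -0.003 0.0012 0 0" --pt "-1 -0.0037 0.0016 0 0"

```text
time: 7.63
tool_pos: [0.4662, 0.1606, 0.1138]
ee_rot: [2.412, 1.57, 1.077]
wrist_force: [-4.1, 4.0, -2.5]
width: 0.0089
```

```bash
python3 -c "
from h import *
look(13)"
```

```text
{'time': 7.6333, 'joint_positions': [0.2163, -0.0215, 1.5973, 0.0005, 1.5654, -0.0198], 'tool_pos': [0.4662, 0.1606, 0.1138], 'ee_rot': [2.412, 1.5702, 1.0773], 'wrist_force': [-4.1128, 3.9847, -2.4546], 'width': 0.0089}
tilt~ 0.2608344495438045
```

View pics/c13.png

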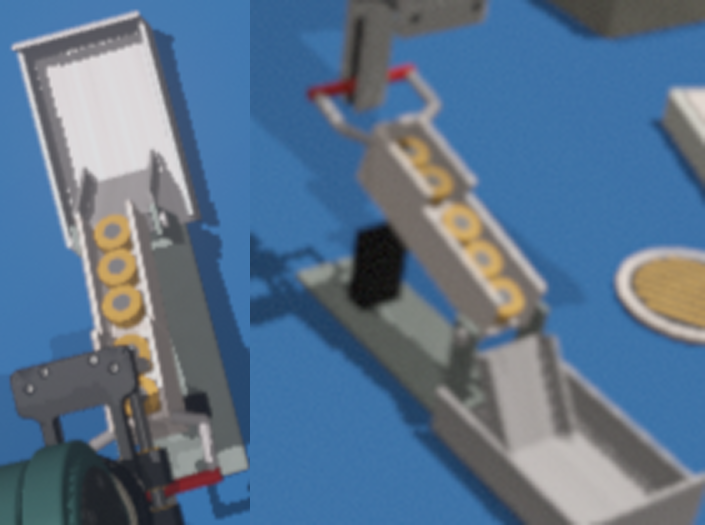

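>>> send_rows --pt "-1 -0.0007 0.0003 -0.0002 0" --pt "-1 -0.0015 0.0006 -0.0003 0" --pt "-1 -0.0023 0.0009 -0.0005 0" --pt "-1 -0.003 0.0013 -0.0006 0" --pt "-1 -0.0037 0.0018 -0.0006 0"

```text
time: 8.15
tool_pos: [0.468, 0.161, 0.1176]
ee_rot: [0.668, 1.57, -0.668]
wrist_force: [-1.7, 1.4, -2.5]
width: 0.0086
```

```bash
python3 -c "
from h import *
look(14)"
```

```text
{'time': 8.15, 'joint_positions': [0.2173, -0.019, 1.5874, -0.0007, 1.5727, -0.0185], 'tool_pos': [0.468, 0.161, 0.1176], 'ee_rot': [0.6675, 1.5699, -0.6675], 'wrist_force': [-1.7424, 1.3664, -2.5358], 'width': 0.0086}
tilt~ 0.2810843819223661
```

View pics/c14.png

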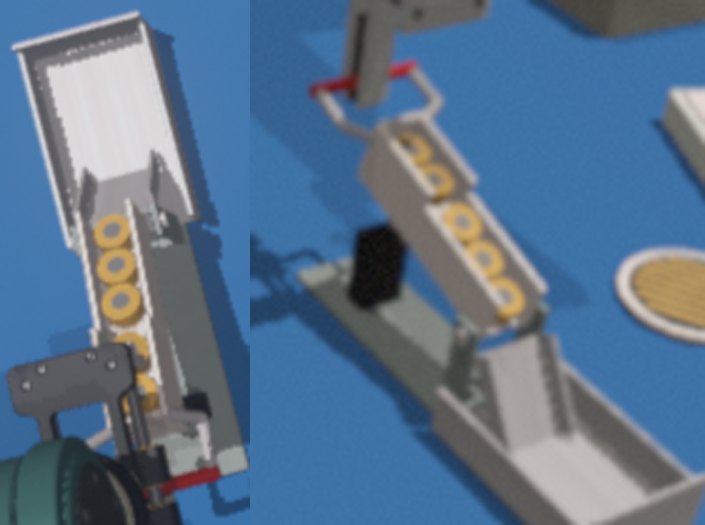

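>>> send_rows --pt "-1 -0.0007 0.0004 0 0" --pt "-1 -0.0014 0.0008 0 0" --pt "-1 -0.0022 0.0012 0 0" --pt "-1 -0.0029 0.0016 0 0" --pt "-1 -0.0036 0.002 0 0"

```text
time: 8.67
tool_pos: [0.4698, 0.1615, 0.1212]
ee_rot: [0.557, 1.57, -0.778]
wrist_force: [-1.4, 0.5, -2.7]
width: 0.0092
```

```bash
python3 -c "
from h import *
look(15)"
```

```text
{'time': 8.6667, 'joint_positions': [0.2174, -0.0162, 1.5774, -0.0005, 1.58, -0.0185], 'tool_pos': [0.4698, 0.1615, 0.1212], 'ee_rot': [0.5571, 1.5702, -0.7778], 'wrist_force': [-1.3596, 0.5094, -2.7438], 'width': 0.0092}
tilt~ 0.30067605878868314
```

View pics/c15.png

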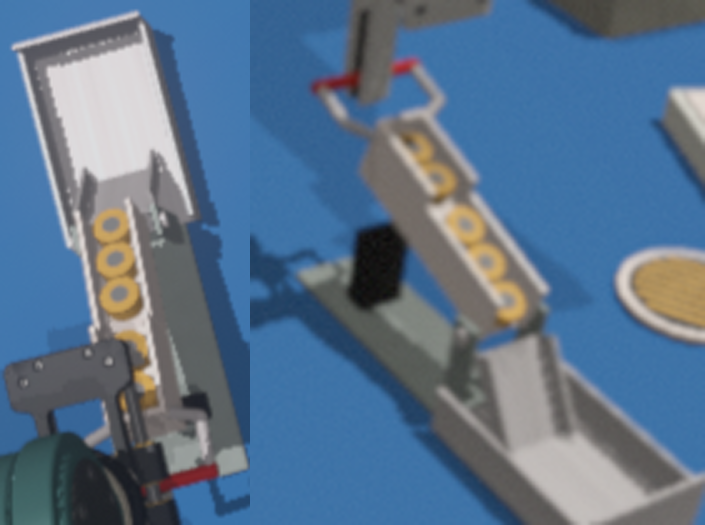

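Top collar 1 moved from about row 231 to 225 in the crop, and collars 2 and 3 moved with it, so sliding has started at about 0.30 rad. Holding still.

>>> send_rows --pt "-1 0 0 0 0" --pt "-1 0 0 0 0" --pt "-1 0 0 0 0"

```text
time: 9.02
tool_pos: [0.4698, 0.1616, 0.1212]
ee_rot: [0.794, 1.57, -0.541]
wrist_force: [-2.0, -0.0, -2.5]
width: 0.0089
```

```bash
python3 -c "
from h import *
look(16)"
```

```text
{'time': 9.0167, 'joint_positions': [0.2175, -0.0163, 1.5775, -0.0005, 1.5799, -0.0185], 'tool_pos': [0.4698, 0.1616, 0.1212], 'ee_rot': [0.7938, 1.5701, -0.5411], 'wrist_force': [-1.9709, -0.0277, -2.536], 'width': 0.0089}
tilt~ 0.3006258233549191
```

View pics/c16.png

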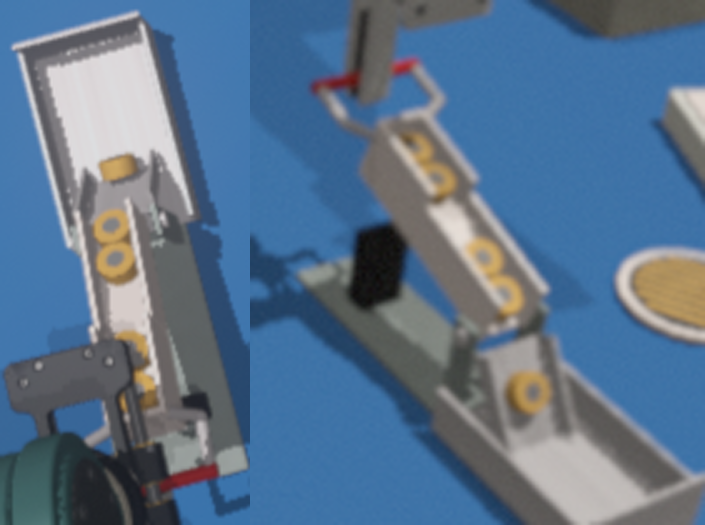

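The first collar is on the slide plate and the second and third are following. Still holding.

>>> send_rows --pt "-1 0 0 0 0" --pt "-1 0 0 0 0" --pt "-1 0 0 0 0" --pt "-1 0 0 0 0" --pt "-1 0 0 0 0"

```text
time: 9.53
tool_pos: [0.4697, 0.1616, 0.1211]
ee_rot: [0.479, 1.57, -0.856]
wrist_force: [-0.3, 0.0, -2.7]
width: 0.0093
```

>>> send_rows --pt "-1 0 0 0 0" --pt "-1 0 0 0 0" --pt "-1 0 0 0 0" --pt "-1 0 0 0 0" --pt "-1 0 0 0 0"

```text
time: 9.95
tool_pos: [0.4697, 0.1616, 0.121]
ee_rot: [0.368, 1.57, -0.967]
wrist_force: [0.2, -0.1, -2.3]
width: 0.0094
```

```bash
python3 -c "
from h import *
look(17)"
```

```text
{'time': 9.95, 'joint_positions': [0.2175, -0.0162, 1.5777, -0.0004, 1.5799, -0.0184], 'tool_pos': [0.4697, 0.1616, 0.121], 'ee_rot': [0.368, 1.5703, -0.9669], 'wrist_force': [0.2421, -0.0637, -2.2904], 'width': 0.0094}
tilt~ 0.29981558480746345
```

View pics/c17.png

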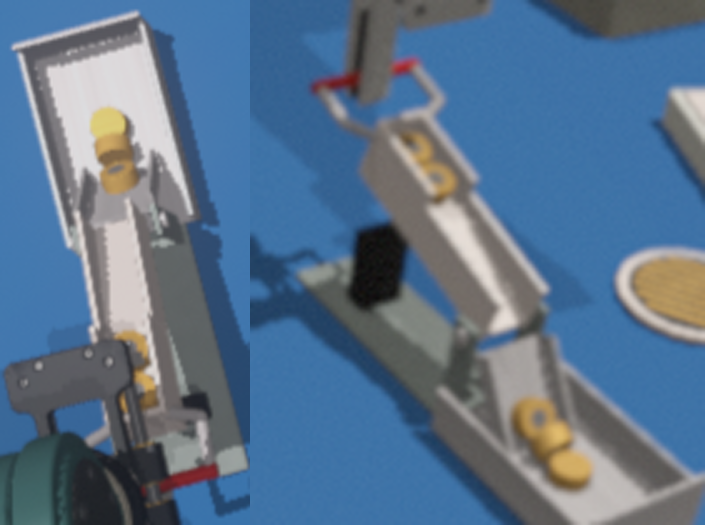

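Three collars are out and collars 4 and 5 are still in the bin. Lowering along the same arc.

>>> send_rows --pt "-1 0.0018 -0.0009 0 0" --pt "-1 0.0045 -0.0024 0 0" --pt "-1 0.0075 -0.004 0 0" --pt "-1 0.0112 -0.0059 0 0" --pt "-1 0.0149 -0.0077 0 0"

```text
time: 10.47
tool_pos: [0.4625, 0.1597, 0.1061]
ee_rot: [1.083, 1.569, -0.252]
wrist_force: [1.9, -2.0, -1.5]
width: 0.0089
```

>>> send_rows --pt "-1 0.0035 -0.0015 0.0001 0" --pt "-1 0.007 -0.003 0.0003 0" --pt "-1 0.0105 -0.0044 0.0004 0" --pt "-1 0.014 -0.0057 0.0005 0" --pt "-1 0.0175 -0.007 0.0006 0"

```text
time: 10.88
tool_pos: [0.4554, 0.1578, 0.0884]
ee_rot: [1.979, 1.57, 0.644]
wrist_force: [0.2, -1.4, -1.8]
width: 0.0088
```

>>> send_rows --pt "-1 0.0035 -0.0012 0 0" --pt "-1 0.007 -0.0023 0 0" --pt "-1 0.0105 -0.0033 0 0" --pt "-1 0.014 -0.0043 0 0" --pt "-1 0.017 -0.0051 0 0"

```text
time: 11.3
tool_pos: [0.4504, 0.1565, 0.0712]
ee_rot: [-0.749, 1.571, -2.084]
wrist_force: [1.3, -1.0, -1.2]
width: 0.0093
```

```bash
python3 -c "
from h import *
look(18)"
```

```text
{'time': 11.3, 'joint_positions': [0.2156, -0.0338, 1.6955, -0.0001, 1.4799, -0.0205], 'tool_pos': [0.4504, 0.1565, 0.0712], 'ee_rot': [-0.7491, 1.5707, -2.0839], 'wrist_force': [1.2871, -1.0473, -1.2079], 'width': 0.0093}
tilt~ 0.0428754126739459
```

View pics/c18.png

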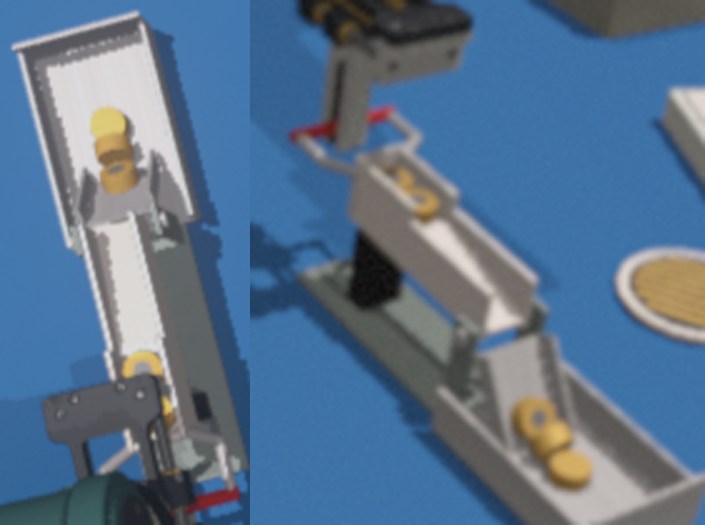

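>>> send_rows --pt "-1 0.0025 -0.0006 0 0" --pt "-1 0.0048 -0.0011 0 0" --pt "-1 0.0068 -0.0015 0 0" --pt "-1 0.008 -0.0018 0 0" --pt "-1 0.0087 -0.002 0 0"

```text
time: 11.82
tool_pos: [0.449, 0.1561, 0.065]
ee_rot: [1.437, 1.569, 0.102]
wrist_force: [-2.6, -2.0, 9.2]
width: 0.009
```

```bash
python3 -c "
from h import *
look(19)"
```

```text
{'time': 11.8167, 'joint_positions': [0.2154, -0.0341, 1.7086, -0.0002, 1.4654, -0.0206], 'tool_pos': [0.449, 0.1561, 0.065], 'ee_rot': [1.437, 1.5691, 0.1022], 'wrist_force': [-2.6063, -1.997, 9.2186], 'width': 0.009}
tilt~ 0.012071665882214354
```

The wrist force went to +9 N, so the bin is on its rest. Releasing.

>>> send_rows --pt "-1 -0.0015 0 0 0" --pt "-0.35 -0.0015 0 0 0" --pt "-0.35 -0.0015 0 0 0" --pt "-0.35 -0.0015 0 0 0" --pt "-0.35 -0.0015 0 0 0"

```text
time: 12.33
tool_pos: [0.4482, 0.1562, 0.0641]
ee_rot: [-2.035, 1.57, 2.914]
wrist_force: [0.5, 0.7, -0.1]
width: 0.0298
```

```bash
python3 -c "
from h import *
o=obs();t=snap('scene','s20');w=snap('wrist','w20')
a=cv2.resize(w['image'][180:360,180:380],None,fx=2,fy=2,interpolation=2)
b=cv2.resize(t['image'][120:180,310:380],None,fx=6,fy=6,interpolation=2)
cv2.imwrite('pics/c20.png',np.hstack([a,b[:360,:390]])[...,::-1])
"
```

```text
{'time': 12.3333, 'joint_positions': [0.2156, -0.0331, 1.7094, 0.0004, 1.466, -0.0205], 'tool_pos': [0.4482, 0.1562, 0.0641], 'ee_rot': [-2.0348, 1.57, 2.9136], 'wrist_force': [0.5193, 0.6806, -0.0576], 'width': 0.0298}
```

View pics/c20.png

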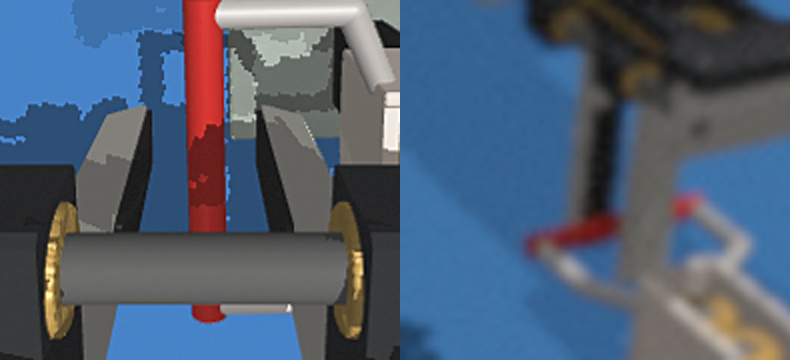

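Free of the bar on both sides. Retreating straight up, then backing away.

>>> send_rows --pt "-0.35 -0.015 0 0 0" --pt "-0.35 -0.035 0 0 0" --pt "-0.35 -0.06 0 0 0" --pt "-0.35 -0.09 0 0 0" --pt "-0.35 -0.12 0 0 0"

```text
time: 12.85
tool_pos: [0.4479, 0.156, 0.185]
ee_rot: [-1.649, 1.569, -2.984]
wrist_force: [-0.2, 0.4, -0.5]
width: 0.0308
```

>>> send_rows --pt "-0.35 -0.02 -0.02 0 0" --pt "-0.35 -0.03 -0.05 0 0" --pt "-0.35 -0.03 -0.08 0 0" --pt "-0.35 -0.03 -0.09 0 0" --pt "-0.35 -0.03 -0.09 0 0"

```text
time: 13.27
tool_pos: [0.36, 0.1349, 0.2151]
ee_rot: [1.569, 1.569, 0.235]
wrist_force: [0.2, 0.1, -0.1]
width: 0.0306
```

```bash
python3 -c "
from h import *
obs();t=snap('scene','s21');w=snap('top','t21')
a=cv2.resize(t['image'][120:290,190:460],None,fx=2.9,fy=2.9,interpolation=2)
cv2.imwrite('pics/c21.png',a[...,::-1])
a=cv2.resize(w['image'][80:310,100:400],None,fx=2.6,fy=2.6,interpolation=2)
cv2.imwrite('pics/c21t.png',a[...,::-1])
"
```

```text
{'time': 13.2667, 'joint_positions': [0.2108, -0.2941, 1.6322, 0.0001, 1.8012, -0.0254], 'tool_pos': [0.36, 0.1349, 0.2151], 'ee_rot': [1.5695, 1.5685, 0.2349], 'wrist_force': [0.2097, 0.1249, -0.1138], 'width': 0.0306}
```

View pics/c21.png

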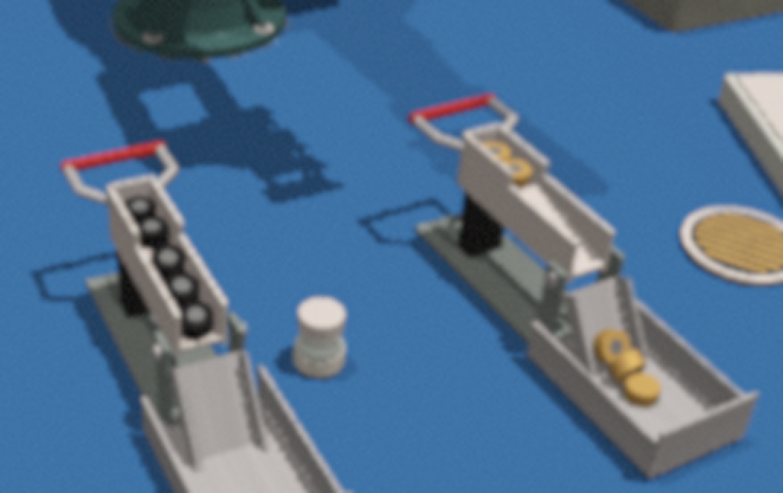

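View pics/c21t.png

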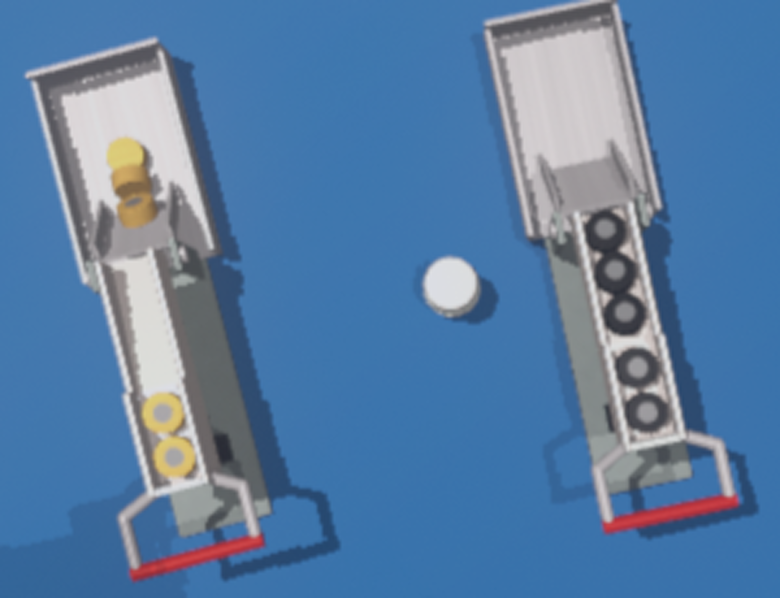

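Three collars are in the tray, two remain in the lowered bin, and the black bin is untouched. I'll let the arm settle and then hand in.

>>> send_rows --pt "-0.35 0 0 0 0" --pt "-0.35 0 0 0 0" --pt "-0.35 0 0 0 0"

```text
time: 13.62
tool_pos: [0.3615, 0.1351, 0.2137]
ee_rot: [-1.557, 1.569, -2.892]
wrist_force: [0.5, 0.2, 0.3]
width: 0.0304
```

```bash
python3 -c "
from h import *
obs();print(robot.close_job())"
```

```text
{'time': 13.6167, 'joint_positions': [0.2105, -0.2872, 1.6299, -0.0001, 1.8006, -0.0254], 'tool_pos': [0.3615, 0.1351, 0.2137], 'ee_rot': [-1.5572, 1.5691, -2.8921], 'wrist_force': [0.5448, 0.2258, 0.3351], 'width': 0.0304}
the job is handed in; nothing more can be done
None
```

I tipped the brass bin until the first collar slid, at about 0.30 rad, and held it there while three collars ran into its catch tray. I then lowered it onto its rest, let go and backed the arm away. The job was handed in at 13.6 s.

**Last checks:** the final pictures show three brass collars in the tray and two still in the bin. Two of the three in the tray lean against each other on the slide plate instead of lying flat. The bin looks down in its original position, the black bin is untouched with all five collars, and the gripper is clear with almost no wrist force. The highest wrist force I read was about 10 N, when the bin met its rest.

**Disagreements:**
- **Fingertips:** in both camera views the fingertips sat about 35–40 mm behind the reported TCP. I set the grasp height from the pictures; the bar was held at about 9 mm finger opening.
- **Rest height:** on touching the rest, the reported height was about 2 mm above the starting grasp height. I put this down to slight slip of the bar in the grip.

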